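# Set a homogeniser pestle to the yellow gauge and hold it

## Robot

A 7-joint arm with a two-finger parallel gripper is mounted at the origin on the work surface. World frame = base frame: x ahead of the robot, y to its left, z up, the work surface at z = 0. Lengths are in m, angles in rad, forces in N, time in s.
With the tool pointing down it reaches from about 0.4 to 0.875 m from the base axis. Payload 4.4 kg.
Tool frame: the origin (TCP) lies between the finger pads; the fingertips stand 17 mm ahead of it and the grasp point (between the pads) lies 2 mm behind it; z points along the fingers, y is the direction in which the jaws open and shut (so a half turn about z gives the same grasp; the last joint's range is limited). The gripper opens to 85 mm and grips with 20 to 120 N. Pads are 22 mm wide; open, the fingers measure 114 mm over their backs; the gripper's body (76 mm by 85 mm) begins 54 mm behind the grasp point. The pads swing forward as they close: fully open they stand 13 mm farther back than shut.
Start: joints at [-1.204, 0.628, 0.038, 1.517, -0.027, 0.996, -0.02], TCP at [0.273, 0.59, 0.248] pointing down, gripper open.
Joint ranges: [-3.06, 3.06], [-0.37, 2.12], [-1.25, 1.32], [0.18, 2.47], [-1.1, 4.24], [0.23, 1.98], [-2.94, 2.94]. Speed limits (rad/s): [2.57, 2.57, 3.14, 3.14, 3.14, 3.14, 3.14].

## Interface

Orientations are given as a rotation vector (axis times angle).
In Python, from bench import * gives the robot as it stands.
- The arm moves only by the tool drive_tool, never from a script. Its argument "commands" is a list of rows, each a list of 7 numbers: the shift along the world's x, y, z in cm, then the turn, a rotation vector about the world's x, y, z in rad, then the finger opening in cm, from 0 to 8.54. In form: [[dx, dy, dz, ax, ay, az, grip], ...]. A call has 1 to 12 rows; each row shifts and turns the commanded pose from where the row before left it; what a row does not reach is not made up. A row lasts 1/8 s, in which the tool goes at most 62.5 mm and 10.7 degrees, less where a joint would pass 70% of its speed; a pose out of reach is approached as far as the arm can. A call is refused whole if a number of a shift passes 6.25 or a number of a turn 0.188, either way. A call with a gripper value outside its range is refused whole. The fingers move at their own pace and stop on an object; the grip force is fixed at half the most. Time passes only in rows, so rows that do not move let the fingers close. It gives the time, the measured TCP pose, the force and the opening at its end, in the units of the state.
- observe(): the state, without advancing time (a new reading comes with each control period).
- read_camera(name): name is "scene" or "top"; returns the picture (384x512x3 uint8, red, green, blue); there is no depth.
- get_calibration(name): a dict with "mtx" (3x3 intrinsics, pixels), "eye" and "rotation" of the camera in the world. Camera axes: x right, y down, z forward; pixel columns grow to the right and rows downward; lengths in m; the calibration is good to about 2 mm. A picture is of the moment at which its call begins. get_calibration takes no time and is no camera call.
- hand_in(): hands the job in, once; it reports no verdict.
Trained networks look in the newest picture that a camera, given by its name, has taken for a name from the list of things; names that differ only in an ending like _2 or _b are one class to them, and where a whole thing is asked for, a point or a joint stands for the part that bears it (a point fixed in the world has none). Each returns a list of dicts, best first, with "score" (0 to 1); they miss things now and then, are a little off and sometimes report something else, mostly with a low value. They report only what shows in the picture. A call takes as long as a camera call. They do not tell look-alikes from the thing itself.
- spot_in(camera, name): "rect" ([left, top, right, bottom] in pixels, round what is visible of it).
The state is a dict: "clock": time; "joint_positions": joint angles; "dq": joint speeds; "effort": joint torques, N m; "position": TCP position; "tcp_rot": TCP orientation; "ft_force": force on the tool from outside, world axes, zero at the start; "wrist_torque": the same for the moment, N m; "opening": finger opening in m.
Only numpy, scipy, OpenCV 4.12 (cv2) and the standard library are available. Lean on these libraries where they do the work, as an engineer would, in place of code of your own. Each camera call takes 0.05 s, during which the arm holds its last target. There are 200 camera calls.

## Task

Take the yellow gauge plate out of the white rack and slide it, foot first, all the way down into the empty slot of the grey homogeniser station, and let go of it. Then draw the white pestle straight up by its steel handle, partway out of its snug bore without dragging the station about or pulling the pestle clear of it, until the middle of its red collar is level with the top edge of the yellow plate, and finish while still holding it steady there. Leave the blue plate and everything else on the bench alone.

Things in the scene. Friction and masses are not known exactly. Their poses are not given: they have to be found in the camera images.
- station: the grey homogeniser station, a plastic block 70 mm (its x) by about 160 mm (its y) by 70 mm high, 1.3 kg, standing loose on the table with a blue stripe on its two long sides. Origin: centre of its underside in the length between the bore and the slot (it reaches from y -75 to +85 mm). The bore is at its y -40 mm, the slot at its y +40 mm; the slot runs along its y. Turned up to about 0.5 rad from having its x axis along the world's x; it may be left or right of the robot
- bore_mouth (a point): centre of the bore's mouth, on the station's top face (70 mm above the table). The bore is round, 17.5 mm in diameter, vertical, 62 mm deep, closed at the bottom
- slot_mouth (a point): centre of the slot's mouth, on the station's top face; the slot is 9 mm (station x) by 51 mm (station y), 35 mm deep, with bevelled edges; its axes are the station's
- slot_floor (a point): centre of the slot's floor, 35 mm below its mouth; axes as the station's
- pestle: the pestle, about 120 g: a white round shaft 16 mm in diameter, a red collar 25 mm in diameter and 6 mm high, and a round steel handle 22 mm in diameter and 45 mm long at the top; 145 mm long in all. Origin at its lower tip, z along the shaft. It starts with its tip on the bore's floor, 8 mm above the table, and sinks back there if let go
- pestle_grip (a point): middle of the pestle's steel handle, 122.5 mm above its tip (60.5 mm above the station's top at the start)
- pestle_collar (a point): middle of the red collar, 73 mm above the pestle's tip (11 mm above the station's top at the start)
- pestle_tip (a point): lower tip of the pestle, inside the bore
- yellow: the yellow gauge plate, 81 mm tall, about 70 g; its body is 48 mm wide along its own y; the lower blade is 6 mm thick along its own x, the top 26 mm is a grip strip 12 mm thick. It starts standing upright in one of the two slots of the white rack, its foot 15 mm above the table. Origin: centre of its foot edge, z up
- yellow_grip (a point): centre of the yellow plate's grip strip, 13 mm below its top edge and 68 mm above its foot; axes as the plate's (x across its thickness)
- yellow_foot (a point): middle of the yellow plate's foot edge
- yellow_top (a point): middle of the yellow plate's top edge; 46 mm above the station's top when the plate is fully down in the slot
- blue: the blue gauge plate, 95 mm tall, to be left alone; otherwise like the yellow one and standing in the rack's other slot. Origin: centre of its foot edge
- rack: the white rack, fixed to the table, 80 mm (its x) by 160 mm (its y) by 45 mm high, with two slots 30 mm deep in one line along its y, at y -37 and +37 mm. Origin: centre of its underside; turned up to about 0.5 rad; on the other side of the robot from the station
- tipbox: pale yellow pipette tip box, 120 by 85 by 83 mm, at the far left; origin: centre of its underside; a bystander
- jar: small capped jar, 44 mm in diameter, 50 mm high, close in front of the robot; origin: centre of its underside; a bystander
- bottle_teal: glass bottle with a teal cap, 70 mm in diameter, 150 mm high, in the black tray beyond the work; origin: centre of its underside; a bystander
- bottle_blue: glass bottle with a blue cap, 66 mm in diameter, 120 mm high, in the black tray; origin: centre of its underside; a bystander
Not all that is in view belongs to the job. Of the things shaped like the pestle, the white one is meant.

How it is judged:
By the outcome, as a careful person would: the job done as asked, in the order asked, and still so for the second after the job is handed in, while the arm keeps its last pose, push and grip.
It also fails if it takes over 54 s, if anything falls off the work surface, if the arm or the gripper's body presses on something with over 40 N, if the wrist force passes 120 N, or if a joint passes its speed limit or range.

## Working session

There is one attempt and no reset: what is moved stays moved. The work goes in short steps, Python scripts to look and compute and a tool call to move; the robot and the scene stay as the last step left them, time stands still between calls to the robot, and variables do not carry over. Pictures are saved under pics/ and viewed, about 8 in all and at most 12, crops included, and the job is handed in when it is done.

Besides the shell and the picture viewer there is one more tool, called after "Emit:" as a command line: name --pt "numbers of a row" for each row, then --argument value for the rest. drive_tool: Moves the arm, as the interface text tells. Its arguments: {"type":"object","properties":{"commands":{"type":"array"}},"required":["commands"]}

```bash
mkdir -p pics; ls; python3 - <<'E'
from bench import *
import cv2,numpy as np
for n in("scene","top"):
    im=read_camera(n); cv2.imwrite(f"pics/{n}0.png",im[:,:,::-1]); c=get_calibration(n); print(n,c)
    for k in("station","pestle","yellow","blue","rack"):
        print(k,[(np.round(d["rect"]).tolist(),round(d["score"],2)) for d in spot_in(n,k)][:4])
print(observe())
E
```

```text
pics
scene {'mtx': array([[433.62257528,   0.        , 255.10547055],
       [  0.        , 433.62257528, 186.86736931],
       [  0.        ,   0.        ,   1.        ]]), 'eye': array([1.34953341, 0.17327625, 0.66504112]), 'rotation': array([-1.48209037, -1.84577492,  0.94581903])}
station [([306.0, 194.0, 386.0, 249.0], 0.61)]
pestle [([319.0, 152.0, 331.0, 197.0], 0.78), ([352.0, 157.0, 368.0, 209.0], 0.72)]
yellow []
blue [([141.0, 154.0, 162.0, 182.0], 0.84), ([172.0, 164.0, 198.0, 184.0], 0.46)]
rack [([134.0, 169.0, 203.0, 208.0], 0.77), ([323.0, 173.0, 340.0, 210.0], 0.24)]
top {'mtx': array([[397.83599911,   0.        , 246.72216506],
       [  0.        , 397.83599911, 187.79958461],
       [  0.        ,   0.        ,   1.        ]]), 'eye': array([0.47171377, 0.02225202, 0.95011194]), 'rotation': array([-2.18225442,  2.13046826, -0.15661064])}
station [([116.0, 155.0, 196.0, 216.0], 0.63)]
pestle [([170.0, 234.0, 187.0, 244.0], 0.64), ([128.0, 226.0, 148.0, 242.0], 0.64), ([160.0, 184.0, 176.0, 195.0], 0.53), ([214.0, 203.0, 222.0, 216.0], 0.49)]
yellow []
blue [([354.0, 224.0, 384.0, 228.0], 0.66)]
rack [([315.0, 208.0, 388.0, 247.0], 0.64)]
{'clock': 0.6, 'joint_positions': array([-1.20382061,  0.62835821,  0.03850676,  1.51742405, -0.02698724,
        0.99631905, -0.0199952 ]), 'dq': array([-0.0007263 ,  0.00084089, -0.00126817, -0.00080093, -0.00106554,
       -0.00100913,  0.00092017]), 'effort': array([ 8.72496148e-04, -5.62980115e+01,  1.22500744e+00, -1.93694919e+01,
        1.08202224e-02,  1.79494222e-03,  4.26231935e-06]), 'position': array([0.27258728, 0.5900793 , 0.24833294]), 'tcp_rot': array([-6.74534869e-01, -3.06830182e+00, -2.21471847e-05]), 'ft_force': array([-0.09185567,  0.16069741,  0.22422822]), 'wrist_torque': array([-0.05180443, -0.01500487,  0.01148717]), 'opening': 0.08546509919969109}
```

```bash
python3 - <<'E'
import cv2,numpy as np
a=cv2.imread("pics/scene0.png");b=cv2.imread("pics/top0.png")
c=np.vstack([cv2.resize(a[130:270,110:410],(800,373),interpolation=3)])
cv2.imwrite("pics/sc1.png",c)
cv2.imwrite("pics/tp1.png",cv2.resize(b[130:270,100:400],(800,373),interpolation=3))
E
```

```text
(no output)
```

View pics/scene0.png

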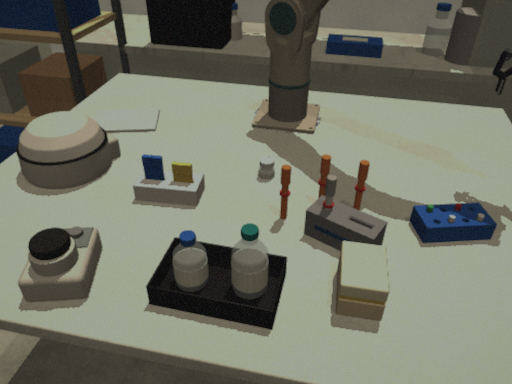

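View pics/tp1.png

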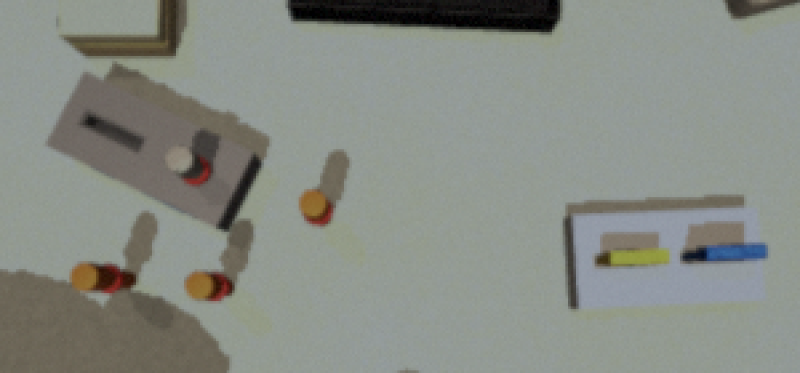

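View pics/sc1.png

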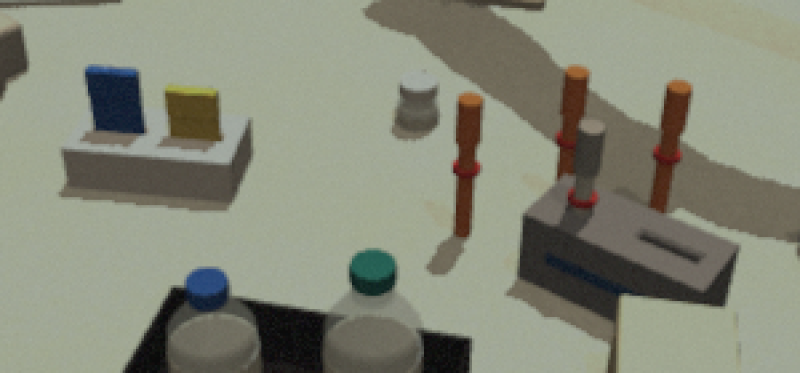

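The white pestle stands in the grey station, with its handle at top px (168,190) and scene px (331,185). Three orange look-alikes stand around it, at top px (133,234), (178,237) and (218,208); I'll leave those alone. The yellow plate is at top px (340,226), and the blue one beside it at (377,224). Next I'll fit the poses.

```bash
cat > h.py <<'E'
import numpy as np,cv2
from scipy.spatial.transform import Rotation as R
from scipy.optimize import least_squares
from bench import *
C={n:get_calibration(n) for n in("scene","top")}
def proj(n,P):
    c=C[n];p=(np.atleast_2d(P)-c["eye"])@R.from_rotvec(c["rotation"]).as_matrix()
    q=p@c["mtx"].T; return q[:,:2]/q[:,2:]
def ray(n,uv,z):
    c=C[n];d=R.from_rotvec(c["rotation"]).as_matrix()@np.linalg.solve(c["mtx"],[uv[0],uv[1],1]);return c["eye"]+d*(z-c["eye"][2])/d[2]
def place(v,L):
    a=R.from_rotvec([0,0,v[2]]).as_matrix();return np.array(L)@a.T+[v[0],v[1],0]
def fit(pts,v0):
    f=lambda v:np.concatenate([(proj(n,place(v,[L]))[0]-uv) for n,L,uv in pts])
    r=least_squares(f,v0,loss="soft_l1");return r.x,f(r.x).reshape(-1,2)
S=lambda x,y:(110+x*.375,130+y*.375)
T=lambda x,y:(100+x*.375,130+y*.375)
E
cat > fit.py <<'E'
from h import *
st=[("top",[.035,.085,.07],T(85,72)),("top",[-.035,.085,.07],T(47,145)),("top",[-.035,-.075,.07],T(220,226)),("top",[.035,-.075,.07],T(258,155)),
("top",[0,.04,.07],T(113,131)),("top",[0,-.04,.215-.062-.0+.0],T(180,159)),
("scene",[-.035,-.075,.07],S(570,178)),("scene",[.035,-.075,.07],S(522,213)),("scene",[-.035,.085,.07],S(738,247)),("scene",[0,.04,.07],S(672,245)),("scene",[0,-.04,.153],S(591,125))]
v,r=fit(st,[.5,.25,-.4]);print("station",v.round(4));print(r.round(1).tolist())
rk=[("top",[0,.037,.096],T(640,257)),("top",[0,-.037,.110],T(738,252)),("scene",[0,.061,.096],S(219,88)),("scene",[0,.013,.096],S(167,87)),("scene",[0,-.013,.11],S(141,69)),("scene",[0,-.061,.11],S(87,67)),
("top",[.04,.08,.045],T(573,213)),("top",[-.04,.08,.045],T(577,307))]
w,r=fit(rk,[.4,-.25,0]);print("rack",w.round(4));print(r.round(1).tolist())
print("slot",place(v,[[0,.04,.07]]),"bore",place(v,[[0,-.04,.07]]),"yellow",place(w,[[0,.037,.083]]))
for u in[(T(87,276)),(T(200,285)),T(314,204)]: print("orange",ray("top",u,.145))
def draw(im,n,P,col,s,o):
    p=((proj(n,P)-o)*s).astype(np.int32);cv2.polylines(im,[p],True,col,1)
box=lambda x0,x1,y0,y1,z:[[x0,y0,z],[x1,y0,z],[x1,y1,z],[x0,y1,z]]
out=[]
for n,reg in(("top",[(110,150,90,75),(305,195,90,75)]),("scene",[(300,165,90,75),(128,145,90,75)])):
    im=cv2.imread(f"pics/{n}0.png");row=[]
    for (x,y,ww,h) in reg:
        s=4.4;c=cv2.resize(im[y:y+h,x:x+ww],(396,330),interpolation=3)[:300];o=np.array([x,y])-.4
        for P in(box(-.035,.035,-.075,.085,.07),box(-.0045,.0045,.0145,.0655,.07)): draw(c,n,place(v,P),(0,255,0),s,o)
        for P in(box(-.04,.04,-.08,.08,.045),box(-.006,.006,.013,.061,.096),box(-.006,.006,-.061,-.013,.11)): draw(c,n,place(w,P),(0,0,255),s,o)
        draw(c,n,place(v,[[.011*np.cos(t),-.04+.011*np.sin(t),.153] for t in np.linspace(0,6.2,20)]),(255,0,255),s,o)
        row.append(c)
    out.append(np.hstack(row))
cv2.imwrite("pics/fit.png",np.vstack(out))
E
python3 fit.py
```

```text
station [ 0.5881  0.2116 -0.4275]
[[-0.0, -0.3], [-0.6, 0.0], [-1.4, 1.0], [-1.3, -0.6], [-0.1, 0.0], [-0.2, 0.3], [-2.6, -1.5], [-0.3, 0.3], [-0.1, -0.3], [-1.8, 0.6], [-0.3, 0.6]]
rack [ 0.5101 -0.2235  0.0422]
[[-0.3, 0.2], [-0.5, 1.2], [-1.0, 2.1], [-0.4, 0.5], [-1.4, 1.3], [0.1, 0.2], [-0.3, 0.3], [-0.3, 0.4]]
slot [[0.60472583 0.24795742 0.07      ]] bore [[0.57155497 0.17515842 0.07      ]] yellow [[ 0.50856941 -0.18656967  0.083     ]]
orange [0.48277568 0.24161318 0.145     ]
orange [0.47804612 0.15656557 0.145     ]
orange [0.54114507 0.0729798  0.145     ]
```

View pics/fit.png

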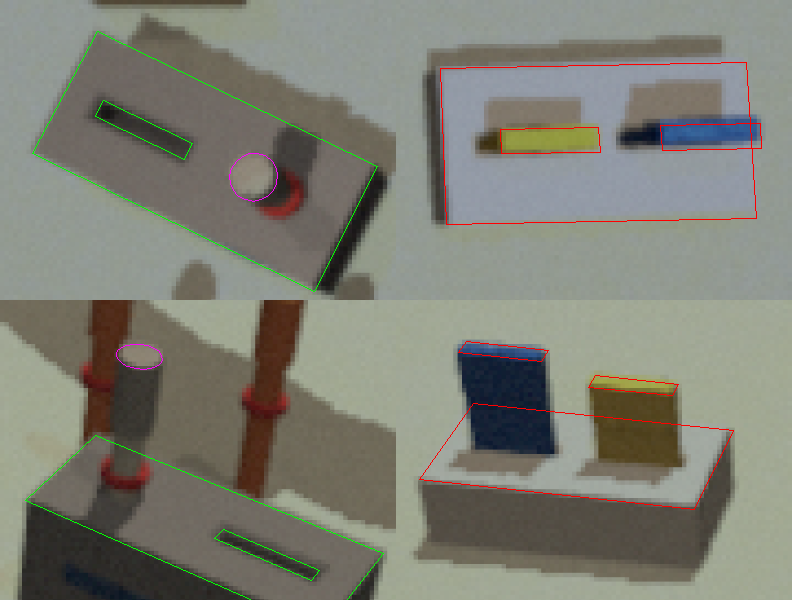

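Both fits overlay well. Jaw angle now is 1.138 rad and I need 0.042, so I'm moving above the yellow plate.

Emit:
drive_tool --pt "2.4 -4.2 0 0 0 -0.061 8.54" --pt "2.4 -4.2 0 0 0 -0.061 8.54" --pt "2.4 -4.2 0 0 0 -0.061 8.54" --pt "2.4 -4.2 0 0 0 -0.061 8.54" --pt "2.4 -4.2 0 0 0 -0.061 8.54" --pt "2.4 -4.2 0 0 0 -0.061 8.54" --pt "2.4 -4.2 0 0 0 -0.061 8.54" --pt "2.4 -4.2 0 0 0 -0.061 8.54" --pt "2.4 -4.2 0 0 0 -0.061 8.54" --pt "2 -4.2 0 0 0 -0.061 8.54" --pt "0 -4.4 0 0 0 -0.061 8.54" --pt "0 -4.4 0 0 0 -0.061 8.54"

```text
clock: 2.1
position: [0.5088, 0.0806, 0.2484]
tcp_rot: [1.731, 2.622, 0.001]
ft_force: [0.5, -0.2, -0.5]
opening: 0.0853
```

Emit:
drive_tool --pt "0 -4.4 0 0 0 -0.061 8.54" --pt "0 -4.4 0 0 0 -0.061 8.54" --pt "0 -4.4 0 0 0 -0.061 8.54" --pt "0 -4.4 0 0 0 -0.061 8.54" --pt "0 -4.4 0 0 0 -0.061 8.54" --pt "0 -4.4 0 0 0 -0.061 8.54" --pt "0 0 0 0 0 0 8.54" --pt "0 0 0 0 0 0 8.54"

```text
clock: 3.1
position: [0.5086, -0.1813, 0.2482]
tcp_rot: [-2.176, -2.265, -0.001]
ft_force: [0.3, 0.4, -0.9]
opening: 0.0855
```

Emit:
drive_tool --pt "0 -0.5 -2.5 0 0 0 8.54" --pt "0 0 -3.5 0 0 0 7" --pt "0 0 -3.5 0 0 0 6" --pt "0 0 -3.5 0 0 0 5" --pt "0 0 -2.5 0 0 0 4" --pt "0 0 -1.2 0 0 0 4" --pt "0 0 0 0 0 0 4" --pt "0 0 0 0 0 0 4"

```text
clock: 4.1
position: [0.5094, -0.1868, 0.0823]
tcp_rot: [2.175, 2.265, 0.001]
ft_force: [0.5, -0.2, 0.1]
opening: 0.0401
```

```bash
python3 - <<'E'
from h import *
a=read_camera("top")[205:255,290:410,::-1];b=read_camera("scene")[125:225,100:240,::-1]
cv2.imwrite("pics/g1.png",np.hstack([cv2.resize(a,(480,400),interpolation=3)[:, :320] if 0 else cv2.resize(a[:,20:100],(400,250),interpolation=3)[:250], cv2.resize(b,(350,250),interpolation=3)]))
E
```

```text
(no output)
```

View pics/g1.png

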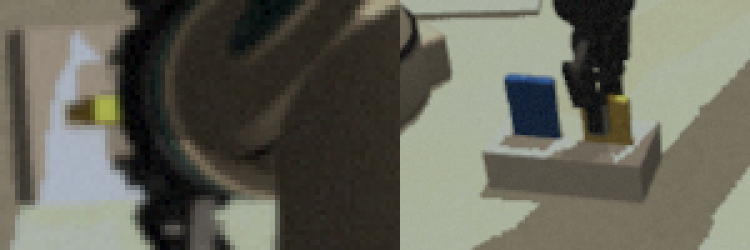

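The finger sits on the plate's middle once parallax is allowed for, and it's clear of blue. Closing and lifting.

Emit:
drive_tool --pt "0 0 0 0 0 0 2" --pt "0 0 0 0 0 0 1" --pt "0 0 0 0 0 0 0.5" --pt "0 0 0 0 0 0 0.5" --pt "0 0 0 0 0 0 0.5"

```text
clock: 4.82
position: [0.5089, -0.187, 0.0819]
tcp_rot: [2.176, 2.265, 0.001]
ft_force: [-0.8, -0.1, 6.2]
opening: 0.0112
```

Emit:
drive_tool --pt "0 0 0.5 0 0 0 0.5" --pt "0 0 1 0 0 0 0.5" --pt "0 0 1.5 0 0 0 0.5" --pt "0 0 2 0 0 0 0.5" --pt "0 0 3 0 0 0 0.5" --pt "0 0 3 0 0 0 0.5" --pt "0 0 3 0 0 0 0.5" --pt "0 0 3 0 0 0 0.5" --pt "0 0 0 0 0 0 0.5"

```text
clock: 5.95
position: [0.5095, -0.1876, 0.2542]
tcp_rot: [2.174, 2.262, 0.004]
ft_force: [0.6, -0.2, -0.8]
opening: 0.0112
```

Emit:
drive_tool --pt "0.8 3.6 0 0 0 -0.039 0.5" --pt "0.8 3.6 0 0 0 -0.039 0.5" --pt "0.8 3.6 0 0 0 -0.039 0.5" --pt "0.8 3.6 0 0 0 -0.039 0.5" --pt "0.8 3.6 0 0 0 -0.039 0.5" --pt "0.8 3.6 0 0 0 -0.039 0.5" --pt "0.8 3.6 0 0 0 -0.039 0.5" --pt "0.8 3.6 0 0 0 -0.039 0.5" --pt "0.8 3.6 0 0 0 -0.039 0.5" --pt "0.8 3.6 0 0 0 -0.039 0.5" --pt "0.8 3.6 0 0 0 -0.039 0.5" --pt "0.7 4.0 0 0 0 -0.039 0.5"

```text
clock: 7.45
position: [0.603, 0.2494, 0.2505]
tcp_rot: [2.644, 1.696, -0.004]
ft_force: [1.0, 0.1, -1.0]
opening: 0.011
```

Emit:
drive_tool --pt "0 0 -2.5 0 0 0 0.5" --pt "0 0 -2.5 0 0 0 0.5" --pt "0 0 -1.5 0 0 0 0.5" --pt "0 0 0 0 0 0 0.5" --pt "0 0 0 0 0 0 0.5" --pt "0 0 0 0 0 0 0.5"

```text
clock: 8.2
position: [0.6042, 0.2492, 0.1874]
tcp_rot: [2.642, 1.699, 0.003]
ft_force: [0.3, -0.4, -0.8]
opening: 0.0112
```

```bash
cat > chk.py <<'E'
from h import *
o=observe();p=o["position"];M=R.from_rotvec(o["tcp_rot"]).as_matrix();y=M[:,1]
if y[0]<0:y=-y
yaw=np.arctan2(y[1],y[0]);print(p.round(4),"jaw",yaw.round(4),"z",M[:,2].round(4))
v=[p[0],p[1],yaw];zf=p[2]+.002-.068
s=[.5881,.2116,-.4275]
out=[]
for n,(x,yy) in(("top",(110,145)),("scene",(305,140))):
    im=read_camera(n)[yy:yy+100,x:x+100,::-1];c=cv2.resize(im,(400,400),interpolation=3)
    dr=lambda P,col:cv2.polylines(c,[((proj(n,P)-[x,yy]+.4)*4).astype(np.int32)],True,col,1)
    dr(place(s,[[-.0045,.0145,.07],[.0045,.0145,.07],[.0045,.0655,.07],[-.0045,.0655,.07]]),(0,255,0))
    dr(place(s,[[-.035,-.075,.07],[.035,-.075,.07],[.035,.085,.07],[-.035,.085,.07]]),(0,255,0))
    dr(place(v,[[.003,-.024,zf],[.003,.024,zf],[.006,.024,zf+.081],[.006,-.024,zf+.081]]),(0,0,255))
    out.append(c)
import sys;cv2.imwrite(f"pics/{sys.argv[1]}.png",np.hstack(out))
E
python3 chk.py c1
```

```text
[0.6042 0.2492 0.1874] jaw -0.4281 z [ 1.7e-03  8.0e-04 -1.0e+00]
```

View pics/c1.png

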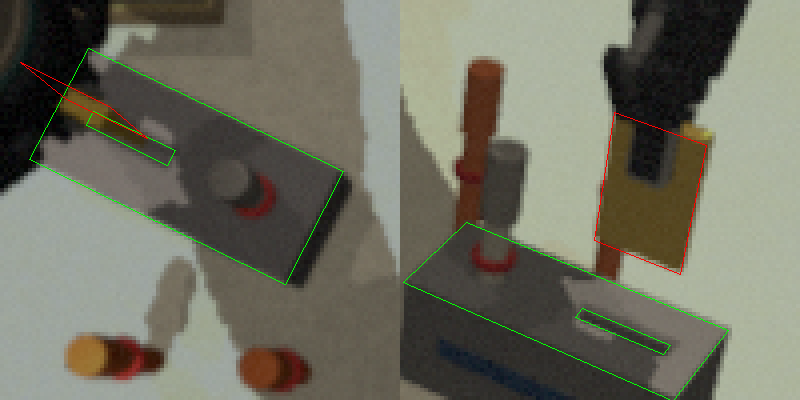

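The plate hangs straight and matches its outline, and the slot matches in both views. Lowering until the foot is just above the mouth.

Emit:
drive_tool --pt "0.05 -0.12 -1.5 0 0 0 0.5" --pt "0 0 -1.5 0 0 0 0.5" --pt "0 0 -1.3 0 0 0 0.5" --pt "0 0 0 0 0 0 0.5" --pt "0 0 0 0 0 0 0.5"

```text
clock: 8.93
position: [0.6044, 0.2479, 0.1433]
tcp_rot: [2.642, 1.699, 0.0]
ft_force: [0.4, 0.8, -0.7]
opening: 0.0113
```

```bash
sed -i 's/(110,145)/(115,150)/' chk.py; python3 chk.py c2
```

```text
[0.6044 0.2479 0.1433] jaw -0.4281 z [ 4.e-04 -0.e+00 -1.e+00]
```

View pics/c2.png

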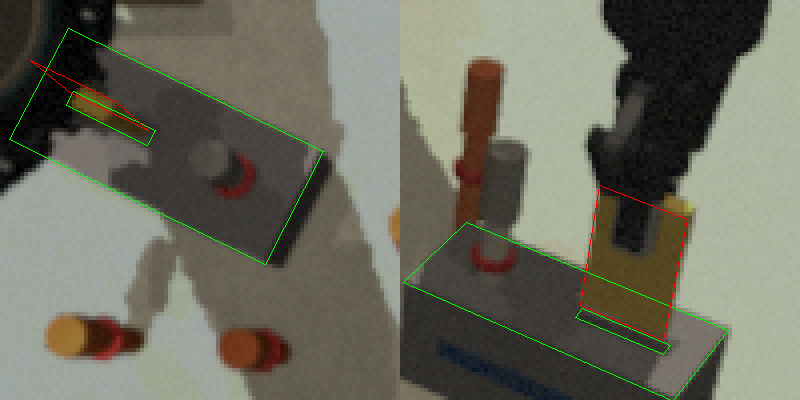

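Emit:
drive_tool --pt "0 0 -0.4 0 0 0 0.5" --pt "0 0 -0.3 0 0 0 0.5" --pt "0 0 -0.3 0 0 0 0.5" --pt "0 0 -0.3 0 0 0 0.5" --pt "0 0 0 0 0 0 0.5"

```text
clock: 9.65
position: [0.6041, 0.2482, 0.13]
tcp_rot: [-2.642, -1.699, -0.0]
ft_force: [0.7, 0.7, -1.5]
opening: 0.0113
```

It's 6 mm in with no contact force. Continuing down.

Emit:
drive_tool --pt "0 0 -0.4 0 0 0 0.5" --pt "0 0 -0.4 0 0 0 0.5" --pt "0 0 -0.5 0 0 0 0.5" --pt "0 0 -0.5 0 0 0 0.5" --pt "0 0 -0.4 0 0 0 0.5" --pt "0 0 -0.3 0 0 0 0.5" --pt "0 0 0 0 0 0 0.5"

```text
clock: 10.52
position: [0.6041, 0.2481, 0.1049]
tcp_rot: [-2.642, -1.699, -0.0]
ft_force: [1.5, 1.5, -3.0]
opening: 0.0115
```

Emit:
drive_tool --pt "0 0 -0.15 0 0 0 0.5" --pt "0 0 -0.1 0 0 0 0.5" --pt "0 0 -0.1 0 0 0 0.5" --pt "0 0 0 0 0 0 0.5"

```text
clock: 11.02
position: [0.6043, 0.248, 0.102]
tcp_rot: [2.643, 1.699, 0.001]
ft_force: [1.6, 2.0, 1.4]
opening: 0.0111
```

Emit:
drive_tool --pt "0 0 -0.1 0 0 0 0.5" --pt "0 0 -0.1 0 0 0 0.5" --pt "0 0 0 0 0 0 0.5"

```text
clock: 11.4
position: [0.6045, 0.248, 0.1019]
tcp_rot: [-2.642, -1.699, -0.002]
ft_force: [-1.7, 0.6, 13.8]
opening: 0.0112
```

Seated: the z force jumped at TCP z 0.102, where I predicted it. Releasing and rising.

Emit:
drive_tool --pt "0 0 0.1 0 0 0 1.5" --pt "0 0 0 0 0 0 3" --pt "0 0 0 0 0 0 4" --pt "0 0 0 0 0 0 4" --pt "0 0 1 0 0 0 4" --pt "0 0 2 0 0 0 4" --pt "0 0 3 0 0 0 4" --pt "0 0 3.5 0 0 0 4" --pt "0 0 3 0 0 0 5" --pt "0 0 0 0 0 0 5"

```text
clock: 12.65
position: [0.6062, 0.2482, 0.2303]
tcp_rot: [2.641, 1.698, 0.011]
ft_force: [-0.5, -1.5, -0.1]
opening: 0.0498
```

Emit:
drive_tool --pt "-0.8 -1.8 0 0 0 0 5" --pt "-0.8 -1.8 0 0 0 0 5" --pt "-0.8 -1.8 0 0 0 0 5" --pt "-0.9 -1.9 0 0 0 0 5" --pt "-2.5 1.2 0 0 0 0 5" --pt "-3 1.5 0 0 0 0 5" --pt "-3 1.5 2 0 0 0 5" --pt "-3 1.5 4 0 0 0 5" --pt "0 0 0 0 0 0 5"

```text
clock: 13.78
position: [0.4552, 0.234, 0.2881]
tcp_rot: [-2.638, -1.703, -0.006]
ft_force: [0.5, -0.0, -0.1]
opening: 0.0499
```

```bash
cat > chk2.py <<'E'
from h import *
import sys
s=[.5881,.2116,-.4275];out=[]
for n,(x,yy) in(("top",(115,150)),("scene",(305,140))):
    im=read_camera(n)[yy:yy+100,x:x+100,::-1];c=cv2.resize(im,(400,400),interpolation=3)
    dr=lambda P,col:cv2.polylines(c,[((proj(n,P)-[x,yy]+.4)*4).astype(np.int32)],True,col,1)
    dr(place(s,[[-.035,-.075,.07],[.035,-.075,.07],[.035,.085,.07],[-.035,.085,.07]]),(0,255,0))
    dr(place(s,[[-.006,.016,.116],[.006,.016,.116],[.006,.064,.116],[-.006,.064,.116]]),(0,0,255))
    dr(place(s,[[.011*np.cos(t),-.04+.011*np.sin(t),.153] for t in np.linspace(0,6.2,20)]),(255,0,255))
    out.append(c)
cv2.imwrite(f"pics/{sys.argv[1]}.png",np.hstack(out)); print(observe()["position"])
E
python3 chk2.py d1
```

```text
[0.45608448 0.23194416 0.28604967]
```

View pics/d1.png

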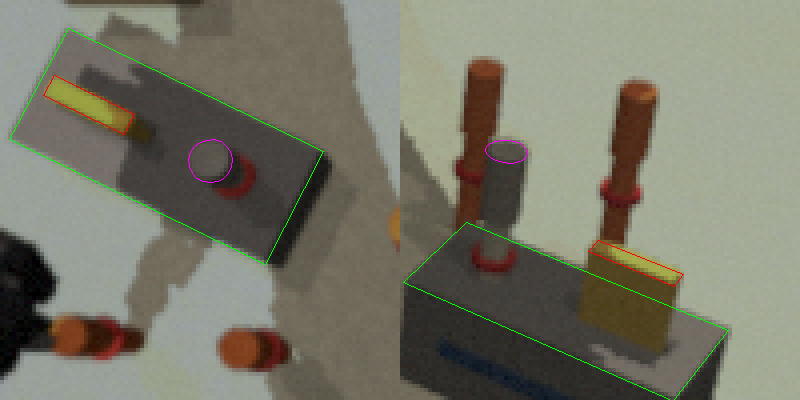

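The plate is fully down: its top edge sits on the predicted outline at z 0.116, and the station hasn't moved. Now the pestle.

Emit:
drive_tool --pt "2.4 -1.2 0 0 0 0 5" --pt "3 -1.5 0 0 0 0 5" --pt "3 -1.5 0 0 0 0 5" --pt "2.1 -1.0 0 0 0 0 5" --pt "1 -0.4 -2 0 0 0 5" --pt "0 0 -3 0 0 0 5" --pt "0 0 -2 0 0 0 5" --pt "0 0 0 0 0 0 5" --pt "0 0 0 0 0 0 5"

```text
clock: 15.0
position: [0.5711, 0.1757, 0.2155]
tcp_rot: [2.643, 1.699, -0.001]
ft_force: [0.0, 0.9, 1.1]
opening: 0.0501
```

Emit:
drive_tool --pt "0.05 -0.05 -2 0 0 0 5" --pt "0 0 -2.5 0 0 0 5" --pt "0 0 -2 0 0 0 5" --pt "0 0 -1.5 0 0 0 5" --pt "0 0 -0.7 0 0 0 5" --pt "0 0 0 0 0 0 5" --pt "0 0 0 0 0 0 4" --pt "0 0 0 0 0 0 4"

```text
clock: 16.0
position: [0.572, 0.1755, 0.1295]
tcp_rot: [2.642, 1.699, 0.002]
ft_force: [0.0, 0.0, 0.2]
opening: 0.04
```

```bash
python3 chk2.py d2
```

```text
[0.57182525 0.17547633 0.12925205]
```

View pics/d2.png

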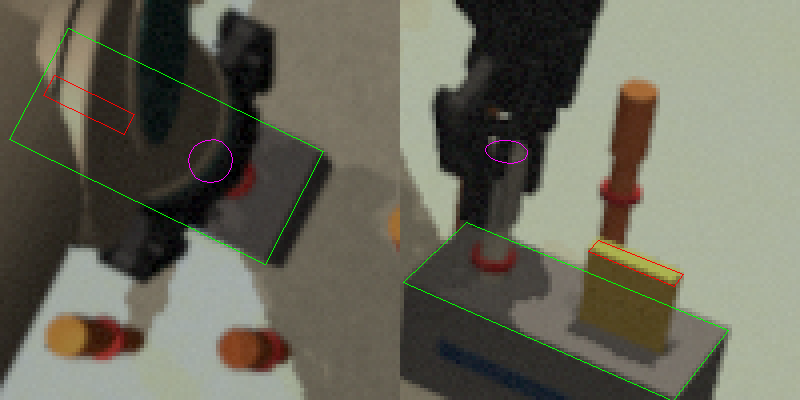

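The fingers straddle the white pestle's handle and nothing else has moved. Closing.

Emit:
drive_tool --pt "0 0 0 0 0 0 3" --pt "0 0 0 0 0 0 2.4" --pt "0 0 0 0 0 0 2" --pt "0 0 0 0 0 0 1.5" --pt "0 0 0 0 0 0 1.5" --pt "0 0 0 0 0 0 1.5"

```text
clock: 16.85
position: [0.5718, 0.1753, 0.129]
tcp_rot: [2.642, 1.699, 0.001]
ft_force: [-0.2, 0.1, 3.0]
opening: 0.0204
```

Emit:
drive_tool --pt "0 0 0.2 0 0 0 1.5" --pt "0 0 0.2 0 0 0 1.5" --pt "0 0 0.3 0 0 0 1.5" --pt "0 0 0.3 0 0 0 1.5" --pt "0 0 0 0 0 0 1.5" --pt "0 0 0 0 0 0 1.5"

```text
clock: 17.6
position: [0.5714, 0.1754, 0.1388]
tcp_rot: [-2.642, -1.699, 0.0]
ft_force: [0.0, -0.1, -1.3]
opening: 0.0206
```

Emit:
drive_tool --pt "0 0 0.3 0 0 0 1.5" --pt "0 0 0.4 0 0 0 1.5" --pt "0 0 0.4 0 0 0 1.5" --pt "0 0 0.4 0 0 0 1.5" --pt "0 0 0.4 0 0 0 1.5" --pt "0 0 0.4 0 0 0 1.5" --pt "0 0 0.2 0 0 0 1.5" --pt "0 0 0 0 0 0 1.5" --pt "0 0 0 0 0 0 1.5"

```text
clock: 18.73
position: [0.5715, 0.1754, 0.1637]
tcp_rot: [-2.643, -1.699, 0.0]
ft_force: [0.2, 0.1, -2.0]
opening: 0.0206
```

```bash
python3 - <<'E'
from h import *
s=[.5881,.2116,-.4275]
im=read_camera("scene");x,y=315,150
c=cv2.resize(im[y:y+75,x:x+75,::-1],(600,600),interpolation=3)
hsv=cv2.cvtColor(im,cv2.COLOR_RGB2HSV);H,Sa,V=cv2.split(hsv)
m=((H<6)|(H>172))&(Sa>120)&(V>50)
m2=np.zeros_like(m);m2[180:215,315:345]=m[180:215,315:345]
ys,xs=np.nonzero(m2);print("red",len(xs),xs.min() if len(xs) else 0,xs.max(),ys.min(),ys.max(),xs.mean(),ys.mean())
for z in(.113,.119):
    P=place(s,[[.0125*np.cos(t),-.04+.0125*np.sin(t),z] for t in np.linspace(0,6.2,30)]);q=proj("scene",P)
    print(z,q.min(0),q.max(0),q.mean(0))
    cv2.polylines(c,[((q-[x,y]+.5)*8).astype(np.int32)],True,(0,255,0),1)
for P in([[-.006,.016,.116],[.006,.016,.116],[.006,.064,.116],[-.006,.064,.116]],[[-.035,-.075,.07],[.035,-.075,.07],[.035,.085,.07],[-.035,.085,.07]]):
    cv2.polylines(c,[((proj("scene",place(s,P))-[x,y]+.5)*8).astype(np.int32)],True,(255,0,0),1)
cv2.imwrite("pics/e1.png",c);o=observe();print(o["position"],o["ft_force"],o["opening"])
E
```

```text
red 61 319 335 180 194 326.5081967213115 188.60655737704917
0.113 [323.47952579 189.40353529] [335.06784092 196.18873618] [329.20353596 192.82874057]
0.119 [323.75867135 187.17031961] [335.39074531 193.93178644] [329.50459223 190.58348571]
[0.57148581 0.17539252 0.16368758] [-0.005912   -0.4323051  -1.39004115] 0.02074216419186971
```

View pics/e1.png

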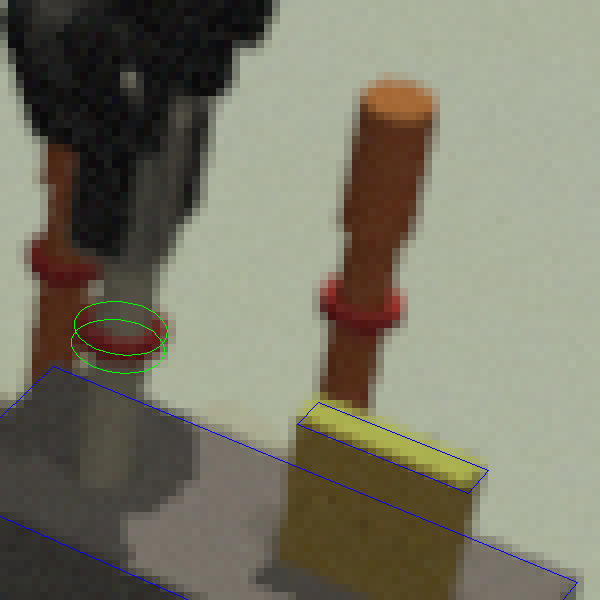

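The collar looks about 2 px above its prediction. I'll compare it quantitatively with its pre-lift image.

```bash
python3 - <<'E'
from h import *
s=[.5881,.2116,-.4275]
now=np.mean([read_camera("scene").astype(float) for _ in range(4)],0)
old=cv2.imread("pics/scene0.png")[:,:,::-1].astype(float)
def prof(im,x0,x1,y0,y1):
    r=im[y0:y1,x0:x1,0]-im[y0:y1,x0:x1,1:].mean(2); p=r.mean(1)
    return p
def pk(z):
    P=place(s,[[.0125*np.cos(t),-.04+.0125*np.sin(t),z+d] for t in np.linspace(0,6.28,60) for d in(-.003,.003)]);q=proj("scene",P);return q.min(0).round(1),q.max(0).round(1)
print("pred old",pk(.081),"pred now",pk(.116))
print("old",list(zip(range(196,214),prof(old,325,333,196,214).round(0))))
print("now",list(zip(range(182,202),prof(now,326,334,182,202).round(0))))
for im,y0,y1 in((old,199,210),(now,186,197)):
    r=(im[y0:y1,318:345,0]-im[y0:y1,318:345,1:].mean(2)).sum(0);print(list(zip(range(318,345),r.round(0))))
E
```

```text
pred old (array([321.9, 200. ]), array([333.6, 209. ])) pred now (array([323.5, 187.2]), array([335.4, 196.2]))
old [(196, np.float64(8.0)), (197, np.float64(8.0)), (198, np.float64(9.0)), (199, np.float64(9.0)), (200, np.float64(11.0)), (201, np.float64(17.0)), (202, np.float64(20.0)), (203, np.float64(24.0)), (204, np.float64(38.0)), (205, np.float64(60.0)), (206, np.float64(60.0)), (207, np.float64(43.0)), (208, np.float64(18.0)), (209, np.float64(9.0)), (210, np.float64(7.0)), (211, np.float64(7.0)), (212, np.float64(7.0)), (213, np.float64(7.0))]
now [(182, np.float64(9.0)), (183, np.float64(14.0)), (184, np.float64(16.0)), (185, np.float64(10.0)), (186, np.float64(10.0)), (187, np.float64(11.0)), (188, np.float64(15.0)), (189, np.float64(15.0)), (190, np.float64(17.0)), (191, np.float64(28.0)), (192, np.float64(55.0)), (193, np.float64(61.0)), (194, np.float64(45.0)), (195, np.float64(20.0)), (196, np.float64(10.0)), (197, np.float64(8.0)), (198, np.float64(8.0)), (199, np.float64(8.0)), (200, np.float64(9.0)), (201, np.float64(8.0))]
[(318, np.float64(106.0)), (319, np.float64
[... 651 characters left out ...]
26.0))]
[(318, np.float64(89.0)), (319, np.float64(296.0)), (320, np.float64(468.0)), (321, np.float64(459.0)), (322, np.float64(448.0)), (323, np.float64(463.0)), (324, np.float64(440.0)), (325, np.float64(432.0)), (326, np.float64(372.0)), (327, np.float64(291.0)), (328, np.float64(275.0)), (329, np.float64(265.0)), (330, np.float64(273.0)), (331, np.float64(271.0)), (332, np.float64(264.0)), (333, np.float64(288.0)), (334, np.float64(344.0)), (335, np.float64(206.0)), (336, np.float64(86.0)), (337, np.float64(46.0)), (338, np.float64(49.0)), (339, np.float64(47.0)), (340, np.float64(47.0)), (341, np.float64(40.0)), (342, np.float64(38.0)), (343, np.float64(40.0)), (344, np.float64(44.0))]
```

The collar rose 12.83 px, against 12.8 px predicted for 35 mm, and the TCP lift was 34.7 mm. The constant 1 px offset was already there before the lift. Handing in.

```bash
python3 - <<'E'
from bench import *
o=observe();print(o["clock"],o["position"],o["ft_force"],o["opening"]);print(hand_in())
E
```

```text
18.975 [0.57154368 0.1753787  0.16370733] [-0.48668501  0.4244023  -0.99468185] 0.020681131038876723
the job is handed in; nothing more can be done
None
```

I moved the yellow plate from the rack into the station's empty slot and let go. Then I drew the white pestle up about 35 mm by its handle and handed in at 19 s, still holding it.

**Plate:** It reached the slot floor at the expected height, with a contact push of about 14 N. After release its top edge matched the predicted outline 46 mm above the station's top in both cameras.

**Pestle:** The arm rose 34.7 mm, and in the scene camera the collar rose 12.83 px against 12.8 px predicted for 35 mm. The vertical force was only about the pestle's weight, the sideways force stayed under 1 N, and the station still matched its starting outline. About 27 mm of the shaft should still be in the bore.

**Disagreement:** In absolute terms the collar sits about 1–2 px (3–5 mm) above where my model draws it. About 1 px of that offset was already there before the lift, so I put it down to the model and trusted the measured lift.

I took no separate final picture of the rack, the blue plate or the bystanders, but nothing suggested contact with them.

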